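# Clear the soundboard and ready the chisel

## Task

Get the bench ready for carving the braces of the soundboard: first take the clamp caddy off the soundboard and hang it by its steel handle bar across both prongs of the blue hanger, letting go of it there. Then draw the blue-handled chisel up out of the chisel block and hold it slanting, handle up and blade down, about half-way between upright and flat, with its cutting edge over the middle of the soundboard and some 10 cm above it; finish while still holding it there, touching nothing else with it. Leave the two other chisels standing in the block and the plane, glue, mallet and pot where they are.

Things in the scene. Friction and masses are not known exactly. Their poses are not given: they have to be found in the camera images.
- soundboard: thin guitar-shaped red-brown cedar plate, fixed to the bench, about 200 x 305 mm, 4 mm thick (top face 4 mm above the bench), with two pale brace bars 8 mm high across its narrow half. Origin under its middle (the waist); its y axis runs along the length, +y to the wide end where the caddy stands. The narrow half has a dark sound hole.
- board_middle (a point): the middle of the soundboard (the waist), on its top face
- caddy: small open plywood box, 85 (x) x 130 (y) x 55 mm high, full of small wooden spool clamps (fixed in it), 0.2 to 0.45 kg in all. Two flat dark wooden posts (22 mm in x, 8 mm in y) at y = -62 and +62 mm carry a rigid steel handle bar. Origin at the centre of its underside; z up. It starts upright on the wide end of the soundboard.
- caddy_bar (a point): middle of the caddy's handle bar: a round steel bar 10 mm thick, straight along the caddy's y axis, 116 mm free between the posts, 125 mm above the caddy's underside. Axes as the caddy's.
- hanger: fixed blue stand with two steel prongs 8 mm thick at y = -40 and +40 mm, pointing to its -x. Each has a flat seat from x = -20 to 20 mm, top 210 mm above the bench; in front it turns up to a tip at x = -38 mm, 224 mm high, and behind it rises to 230 mm. Blue posts and cross-bar at x = 95 to 111 mm, 231 mm high; foot 14 mm high, x = 55 to 145 mm. Origin on the bench under the seat.
- hanger_seat (a point): midway between the prongs, where the bar's middle lies when it rests on both seats along the hanger's y, 215 mm above the bench. The box cannot pass the prongs from above: come from the -x side, prongs entering the 65 mm high gap between bar and box, bar's middle 232 to 268 mm above the bench, then lower. Fingers have room between the prongs.
- chisel_block: fixed wooden block, 70 (x) x 230 (y) x 85 mm high, with three upright holes 17 mm square in a row along its y axis, 72 mm apart, each holding a chisel. Origin at the centre of its underside.
- chisel: the wanted chisel, blue handle, 0.1 to 0.2 kg, starts upright in one of the three holes (any of them). Origin at the handle's lower end, which rests on the block's top; z points along the handle, away from the blade.
- chisel_handle (a point): middle of the blue chisel's handle: a round handle 26 mm in diameter and 95 mm long (a brass ring at its lower end), so its top is 47.5 mm further up and its lower end 47.5 mm down; z towards the handle's top. When it stands in the block this point is 132.5 mm above the bench.
- chisel_edge (a point): the cutting edge at the end of the 75 mm steel blade, 122.5 mm from the middle of the handle along its -z; the blade must rise 75 mm to leave the block
- chisel_b_handle (a point): middle of the handle of another chisel, light wood, of the same size, to be left in the block
- chisel_c_handle (a point): middle of the handle of another chisel, dark wood, of the same size, to be left in the block
- plane: block plane, steel and brass, 150 x 45 x 50 mm, bystander; origin at its underside
- glue: white glue bottle with yellow label, 52 mm in diameter, 130 mm high, bystander; origin at its underside
- mallet: wooden mallet lying flat, 220 mm long, bystander; origin at its underside
- pencil_pot: blue ceramic pot, 70 mm in diameter, 85 mm high, bystander; origin at its underside

How it is judged:
By the outcome, as a careful person would: the job done as asked, in the order asked, and still so for the second after the job is handed in, while the arm keeps its last pose, push and grip.
It also fails if it takes over 59 s, if anything falls off the work surface, if the arm or the gripper's body presses on something with over 40 N, if the wrist force passes 120 N, or if a joint passes its speed limit or range.

## Robot

A 6-joint arm with a two-finger parallel gripper is mounted at the origin on the work surface. World frame = base frame: x ahead of the robot, y to its left, z up, the work surface at z = 0. Lengths are in mm, angles in rad, forces in N, time in s.
With the tool pointing down it reaches from about 300 to 775 mm from the base axis. Payload 14.6 kg.
Tool frame: the origin (TCP) lies at the very end of the fingers, on their centre line; the grasp point (between the pads) lies 19 mm behind it; z points along the fingers, y is the line along which they close (so a half turn about z gives the same grasp; the last joint's range is limited). The gripper opens to 94 mm and grips with 3 to 60 N. Pads are 16 mm wide; open, the fingers measure 119 mm over their backs; the gripper's body (75 mm by 177 mm) begins 78 mm behind the grasp point.
Start: joints at [-1.238, 0.3, 1.521, -0, 1.321, -0.067], TCP at [214.071, -506.619, 179.646] pointing down, gripper open.
Joint ranges: [-3.03, 3.03], [-0.79, 2.21], [0.23, 2.52], [-1.04, 4.18], [0, 3.07], [-2.55, 2.55]. Speed limits (rad/s): [2.22, 2.22, 2.57, 3.14, 3.14, 3.14].

## Interface

Orientations are given as [roll, pitch, yaw] about the fixed x, y, z axes, in that order (R = Rz(yaw) Ry(pitch) Rx(roll)).
In Python, from cell import read_state, viewer, manip, models gives the robot as it stands.
- The arm moves only by the tool carry_out, never from a script. Its argument "deltas" is a list of rows, each an object with "dp": the shift along the tool's x, y, z in mm, a list of three; "roll": the turn about the tool's z in degrees; "gripper": the opening, from -1 (shut) to 1 (fully open), so that 0 is half open. In form: [{"dp": [tx, ty, tz], "roll": roll, "gripper": gripper}, ...]. A call has 1 to 12 rows; each row is the pose to reach, as a shift and turn from the pose commanded when the call began, along the tool's axes at that moment; what a row does not reach only later rows make up. A row lasts 1/12 s, in which the tool goes at most 41.7 mm and 7.16 degrees, less where a joint would pass 70% of its speed; a pose out of reach is approached as far as the arm can. A call with a gripper value outside its range is refused whole. The fingers move at their own pace and stop on an object; "newtons" is the grip in N (left out, the last holds). Time passes only in rows, so rows that repeat a pose let the fingers close. It gives the time, the measured TCP pose, the force, the opening and the grip force at its end, in the units of the state.
- read_state(): the state, without advancing time (a new reading comes with each control period).
- viewer.camera(name): name is "side" or "top" or "wrist"; returns the picture (480x640x3 uint8, red, green, blue); there is no depth.
- viewer.camera_params(name): a dict with "fovy" (degrees; the focal length in pixels is half the picture's height over the tangent of half this angle, whatever the lens; pixels are square), "cx", "cy" (the principal point, pixels), "k1" (the pictures are not rectified: a ray, as slopes to the right and down, at radius r is drawn at 1 + k1 r^2 times it, then the intrinsics apply), "eye" and "attitude" of the camera in the world; the wrist camera has in their place "T_tool_cam" (4x4, takes a point from camera to tool coordinates, whose origin is the TCP and whose axes are the flange's). Camera axes: x right, y up, looking along -z (the intrinsics and any distortion apply to the point x, -y, -z); pixel columns grow to the right and rows downward; lengths in mm; the calibration is good to about 2 mm. A picture is of the moment at which its call begins: read the wrist's pose just before it. camera_params takes no time and is no camera call.
- manip.sign_off(): hands the job in; it is judged then, once.
Trained networks look in the newest picture that a camera, given by its name, has taken for a name from the list of things; names that differ only in an ending like _2 or _b are one class to them, and where a whole thing is asked for, a point or a joint stands for the part that bears it (a point fixed in the world has none). Each returns a list of dicts, best first, with "p" (0 to 1); they miss things now and then, are a little off and sometimes report something else, mostly with a low value. They report only what shows in the picture. A call takes as long as a camera call.
- models.cut_out(camera, label): "region" (480x640 bool, what is visible of it) and "box" ([left, top, right, bottom] in pixels, round what is visible of it).
The state is a dict: "clock": time; "joints": joint angles; "qd": joint speeds; "effort": joint torques, N m; "eef_pos": TCP position; "eef_rot": TCP orientation; "wrist_force": force on the tool from outside, world axes, zero at the start; "moment": the same for the moment, N m; "finger_gap": finger opening in mm; "finger_force": force on a finger pad.
Only numpy, scipy, OpenCV 4.12 (cv2) and the standard library are available. Lean on these libraries where they do the work, as an engineer would, in place of code of your own. Each camera call takes 0.05 s, during which the arm holds its last target. There are 200 camera calls.

## Working session

There is one attempt and no reset: what is moved stays moved. The work goes in short steps, Python scripts to look and compute and a tool call to move; the robot and the scene stay as the last step left them, time stands still between calls to the robot, and variables do not carry over. Pictures are saved under pics/ and viewed, at most 10 in all, crops included, and the job is handed in when it is done.

Besides the shell and the picture viewer there is one more tool, called after "Request:" as name(argument=value, ...) on one line, values as JSON. carry_out: Moves the arm, as the interface text tells. Its arguments: {"type":"object","properties":{"deltas":{"type":"array"},"newtons":{"type":"number"}},"required":["deltas"]}

```bash
mkdir -p pics; ls
python3 - <<'E'
from cell import read_state, viewer, manip, models
import cv2
s=read_state();print(s)
for c in ['side','top','wrist']:
    im=viewer.camera(c);cv2.imwrite(f'pics/{c}0.png',im[:,:,::-1]);print(c,viewer.camera_params(c))
E
```

```text
pics
{'clock': 0.0, 'joints': array([-1.23761057e+00,  3.00444437e-01,  1.52154526e+00, -2.88850456e-06,
        1.32069147e+00, -6.65899730e-02]), 'qd': array([-0.00046154,  0.00094776, -0.00213987, -0.00053259, -0.00122247,
        0.0013864 ]), 'effort': array([ 3.68675855e-04, -5.31807268e+01, -3.52736449e+01,  7.08416803e-02,
        2.43924907e-02, -8.80518724e-05]), 'eef_pos': array([ 213.97845191, -506.37190454,  179.11612321]), 'eef_rot': array([-3.14050637e+00, -6.96388536e-05,  3.99776407e-01]), 'wrist_force': array([0.32874721, 0.32707253, 0.68738101]), 'moment': array([ 0.0063123 ,  0.0066742 , -0.03344056]), 'finger_force': 0.0, 'finger_gap': 94.21341909623476}
side {'fovy': 43.26430247548494, 'cx': 331.03002822123284, 'cy': 249.70281153244963, 'k1': -0.009076914065752823, 'eye': array([   18.29664444, -1240.26793483,   949.72577895]), 'attitude': array([ 1.07556787,  0.01694431, -0.40287524])}
top {'fovy': 51.886103239609426, 'cx': 323.07381978224714, 'cy': 239.49751082668578, 'k1': -0.051394176725679266, 'eye': array([ 482.54953545,   82.06680194, 1550.73576573]), 'attitude': array([ 6.58762597e-02,  3.53943309e-04, -1.54659246e+00])}
wrist {'fovy': 58.55025068523367, 'cx': 317.4849580779306, 'cy': 239.79192700109422, 'k1': -0.05788054942430018, 'T_tool_cam': array([[ 1.92371663e-03,  9.68573641e-01,  2.48719525e-01,
         7.17143372e+01],
       [ 9.99997600e-01, -1.60241575e-03, -1.49427090e-03,
         5.28218723e-01],
       [-1.04875932e-03,  2.48721802e-01, -9.68574398e-01,
        -2.06373940e+02],
       [ 0.00000000e+00,  0.00000000e+00,  0.00000000e+00,
         1.00000000e+00]])}
```

View pics/top0.png

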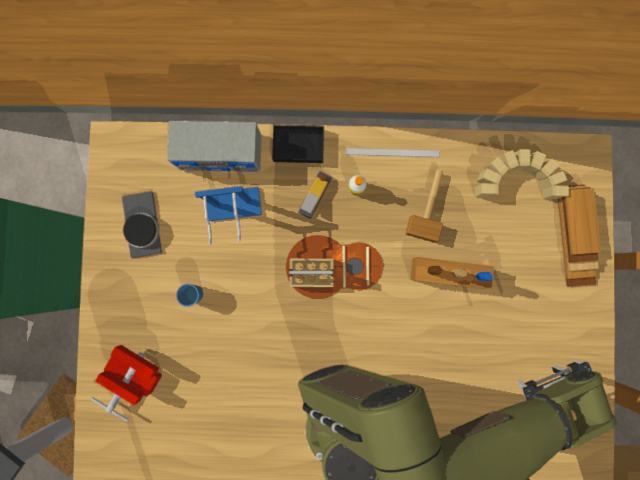

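View pics/side0.png

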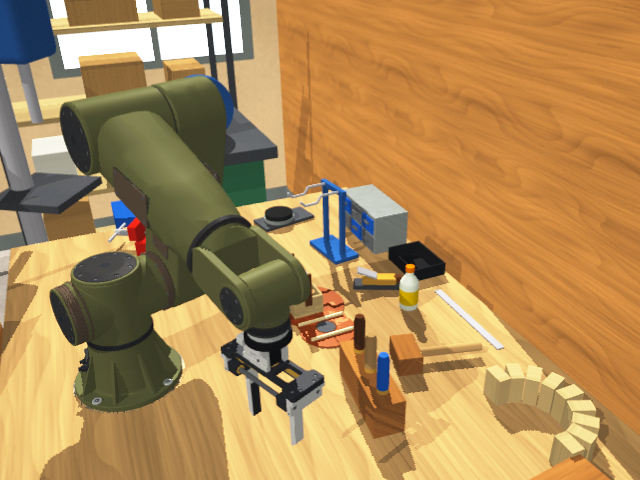

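Run:
```python
from cell import read_state, viewer, manip, models
import numpy as np
for c in ['top','side']:
  for l in ['soundboard','caddy','caddy_bar','hanger','chisel_block','chisel','chisel_handle','plane','glue','mallet','pencil_pot']:
    r=models.cut_out(c,l)
    for d in r[:4]:
        ys,xs=np.nonzero(d['region']);print(c,l,round(d['p'],2),np.round(d['box']),xs.mean().round(1),ys.mean().round(1))
```

```text
top soundboard 0.87 [287. 238. 383. 298.] 339.9 263.7
top caddy 0.74 [412. 257. 493. 286.] 448.8 272.2
top caddy 0.62 [292. 262. 332. 290.] 311.2 272.6
top caddy_bar 0.77 [289. 257. 334. 287.] 310.6 272.4
top hanger 0.37 [283. 234. 384. 296.] 339.5 263.9
top chisel_block 0.73 [409. 257. 490. 288.] 448.3 272.4
top chisel 0.69 [476. 272. 492. 283.] 483.8 276.3
top chisel 0.52 [196. 185. 263. 242.] 230.1 204.3
top chisel_handle 0.52 [470. 272. 493. 278.] 482.6 275.8
top chisel_handle 0.24 [299. 172. 334. 218.] 314.9 194.5
top plane 0.63 [298. 171. 334. 216.] 315.2 194.4
top glue 0.75 [408. 259. 490. 287.] 448.7 272.4
top glue 0.63 [351. 175. 367. 194.] 357.3 184.6
top glue 0.48 [194. 184. 261. 241.] 229.8 204.2
top mallet 0.73 [291. 256. 332. 289.] 311.0 272.3
top pencil_pot 0.93 [177. 283. 203. 305.] 188.3 294.6
side soundboard 0.91 [293. 288. 354. 347.] 326.4 323.2
side caddy 0.72 [289. 275. 326. 319.] 309.2 302.7
side caddy 0.6 [380. 351. 391. 396.] 383.0 374.6
side caddy 0.36 [290. 286. 354. 348.] 326.2 322.7
side hanger 0.61 [288. 179. 357. 264.] 331.1 224.6
side hanger 0.54 [339. 342. 408. 440.] 371.9 394.1
side chisel_block 0.61 [341. 343. 408. 438.] 371.8 394.9
side chisel 0.97 [378. 352. 391. 396.] 383.0 373.4
side chisel 0.73 [337. 342. 403. 437.] 371.5 393.7
side chisel 0.47 [293. 179. 360. 264.] 333.6 227.8
side chisel_handle 0.72 [378. 351. 390. 392.] 382.9 373.1
side chisel_handle 0.44 [354. 266. 401. 287.] 376.3 279.8
side plane 0.95 [355. 267. 404. 287.] 377.7 280.4
side glue 0.77 [402. 262. 421. 312.] 408.9 289.2
side mallet 0.75 [390. 334. 483. 377.] 421.9 352.0
side mallet 0.28 [379. 352. 390. 392.] 383.0 372.6
side mallet 0.17 [365. 334. 376. 374.] 370.8 352.4
```

The top view shows the caddy at (311,272), hanger prongs with tips near (210,241) and (239,238), and the blue chisel at the block's right end (484,276). The side view shows the same layout.

```bash
cat > h.py <<'E'
import numpy as np, cv2
from scipy.spatial.transform import Rotation as Rn
from cell import read_state, viewer, manip, models
def R(rpy): return Rn.from_euler('xyz',rpy).as_matrix()
def cam(name,st=None):
    p=viewer.camera_params(name); f=240/np.tan(np.radians(p['fovy']/2))
    if 'eye' in p: T=R(p['attitude']),np.array(p['eye'])
    else:
        st=st or read_state(); A=R(st['eef_rot']);M=p['T_tool_cam'];T=A@M[:3,:3],A@M[:3,3]+st['eef_pos']
    return p,f,T
def bp(name,u,v,z,st=None):
    p,f,(C,e)=cam(name,st); d=np.array([(u-p['cx'])/f,(v-p['cy'])/f]); s=d.copy()
    for _ in range(20): s=d/(1+p['k1']*(s@s))
    r=C@np.array([s[0],-s[1],-1]); return e+r*(z-e[2])/r[2]
def proj(name,P,st=None):
    p,f,(C,e)=cam(name,st); q=C.T@(np.array(P,float)-e); s=np.array([q[0],-q[1]])/-q[2]; s*=1+p['k1']*(s@s)
    return np.array([p['cx'],p['cy']])+f*s
E
python3 - <<'E'
import cv2,numpy as np
from h import *
im=cv2.imread('pics/top0.png')
a=cv2.resize(im[170:300,180:340],(800,650),interpolation=cv2.INTER_CUBIC)[:600]
cv2.imwrite('pics/z1.png',a)
for n,u,v,z in [('blue',484.5,276,180),('light',459,273,180),('dark',435,271,180),('bl',411,282,85),('br',495,286,85),('sbL',287,268,4),('sbR',383,265,4),('bar l',290,271.5,129),('bar r',333,272.5,129),('tip1',210.5,241.5,224),('tip2',239.5,238.5,224),('sb c',339.9,263.7,4)]:
    print(n,bp('top',u,v,z).round(1))
E
```

```text
blue [ 481.9 -367.5  180. ]
light [ 488.7 -295.8  180. ]
dark [ 492.7 -228.5  180. ]
bl [ 459.2 -178.9   85. ]
br [ 452.8 -430.4   85. ]
sbL [492.4 195.9   4. ]
sbR [ 509.  -104.6    4. ]
bar l [481.7 177.7 129. ]
bar r [481.9  54.  129. ]
tip1 [557.3 388.6 224. ]
tip2 [567.3 310.3 224. ]
sb c [509.9  30.6   4. ]
```

View pics/z1.png

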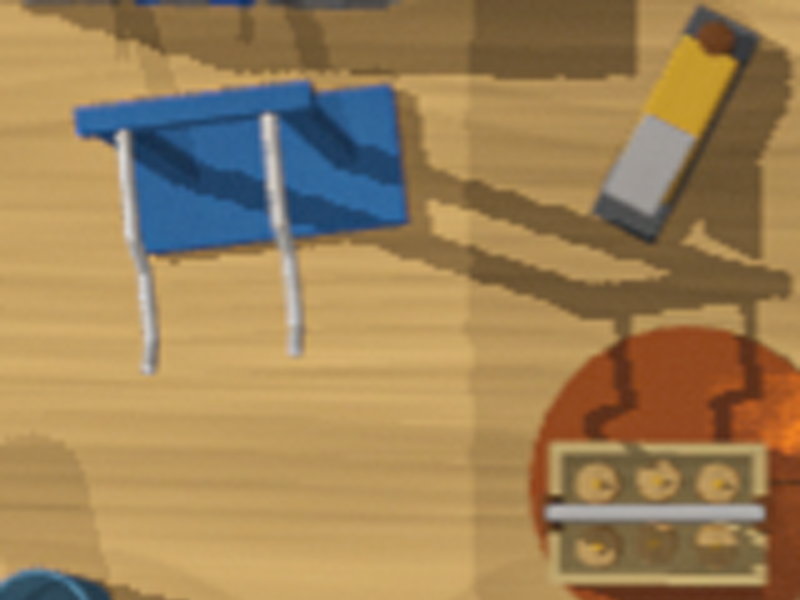

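The crop gives the prong tips at about (210,244) and (239,241), and the caddy bar runs from (289,272) to (333,272). Next I'll compute the hanger frame and the first move.

```bash
cat >> h.py <<'E'
def go(x,y,z,yawdeg,s=None):
    """tool shift/roll from the present measured pose; tool pointing down"""
    s=s or read_state(); A=R(s['eef_rot']); dp=A.T@(np.array([x,y,z])-s['eef_pos'])
    roll=(-(yawdeg-np.degrees(s['eef_rot'][2]))+90)%180-90
    print('t',round(s['clock'],2),'pos',s['eef_pos'].round(1),'rpy',np.degrees(s['eef_rot']).round(1),'dp',dp.round(1),'roll',round(roll,1))
E
python3 - <<'E'
from h import *
t1=bp('top',210,244,224);t2=bp('top',239,240.6,224);b1=bp('top',204.8,196.4,230);b2=bp('top',233.6,193,230)
print(t1,t2,b1,b2)
for d in (t1-t2,b1-b2): print(np.linalg.norm(d),np.degrees(np.arctan2(-d[0],d[1])))
for d in (b1-t1,b2-t2): print(np.linalg.norm(d),np.degrees(np.arctan2(d[1],d[0])))
go(450,60,330,90)
E
```

```text
[550.46970014 389.70575078 224.        ] [561.57174323 311.43740858 224.        ] [678.82905062 407.66997508 230.        ] [689.84492487 329.73197258 230.        ]
79.05181055104549 8.073312933251007
78.7126528623901 8.044981267135281
129.7491279780671 7.966946531104701
129.7100620659585 8.116892674347715
t 1.25 pos [ 214.1 -506.6  179.7] rpy [-180.     0.    22.9] dp [ 437.9 -430.1 -150.3] roll -67.1
```

Request:
carry_out(deltas=[{"dp":[0,0,-41],"roll":-7,"gripper":1},{"dp":[20,-20,-80],"roll":-14,"gripper":1},{"dp":[46,-46,-100],"roll":-21,"gripper":0.5},{"dp":[72,-72,-100],"roll":-28,"gripper":0.2},{"dp":[98,-98,-100],"roll":-35,"gripper":0.2},{"dp":[124,-124,-100],"roll":-42,"gripper":0.2},{"dp":[150,-150,-100],"roll":-49,"gripper":0.2},{"dp":[178,-178,-100],"roll":-56,"gripper":0.2},{"dp":[205,-205,-100],"roll":-63,"gripper":0.2},{"dp":[232,-232,-100],"roll":-67,"gripper":0.2},{"dp":[260,-260,-100],"roll":-67,"gripper":0.2},{"dp":[287,-287,-100],"roll":-67,"gripper":0.2}])

```text
clock: 2.25
eef_pos: [366.9, -128.6, 279.9]
eef_rot: [3.141, 0.0, 1.569]
wrist_force: [1.4, -0.9, 0.3]
finger_gap: 56.2
finger_force: 0.0
```

Run:
```python
from h import *
go(482,116,270,90);print(read_state()['finger_gap'],read_state()['joints'])
```

```text
t 2.25 pos [ 366.9 -128.6  279.9] rpy [180.    0.   89.9] dp [244.8 114.7  10. ] roll -0.1
56.21018090978099 [-4.31484887e-01 -1.36640745e-01  1.76160318e+00  3.29420603e-05
  1.51575571e+00 -4.30126307e-01]
```

Request:
carry_out(deltas=[{"dp":[245,115,10],"roll":0,"gripper":0.2},{"dp":[245,115,10],"roll":0,"gripper":0.2},{"dp":[245,115,10],"roll":0,"gripper":0.2},{"dp":[245,115,10],"roll":0,"gripper":0.2},{"dp":[245,115,10],"roll":0,"gripper":0.2},{"dp":[245,115,10],"roll":0,"gripper":0.2},{"dp":[245,115,10],"roll":0,"gripper":0.2},{"dp":[245,115,10],"roll":0,"gripper":0.2},{"dp":[245,115,10],"roll":0,"gripper":0.2}])

```text
clock: 3.0
eef_pos: [482.0, 114.9, 269.2]
eef_rot: [-3.141, 0.0, 1.571]
wrist_force: [-0.6, -0.9, 1.2]
finger_gap: 56.1
finger_force: 0.0
```

Run:
```python
from h import *
s=read_state();im=viewer.camera('wrist')[:,:,::-1].copy()
for P in [(482,54,129),(482,178,129),(482,116,129)]:
    u=proj('wrist',P,s);print(u);cv2.circle(im,tuple(int(a) for a in u),3,(255,0,255),-1)
cv2.imwrite('pics/w1.png',im);print(s['eef_pos'],s['eef_rot'])
```

```text
[317.17997419 287.97452338]
[317.49832343 140.52822038]
[317.33208091 217.36429648]
[482.02916206 114.8960362  269.1798715 ] [-3.14058658e+00  2.70834950e-04  1.57107790e+00]
```

View pics/w1.png

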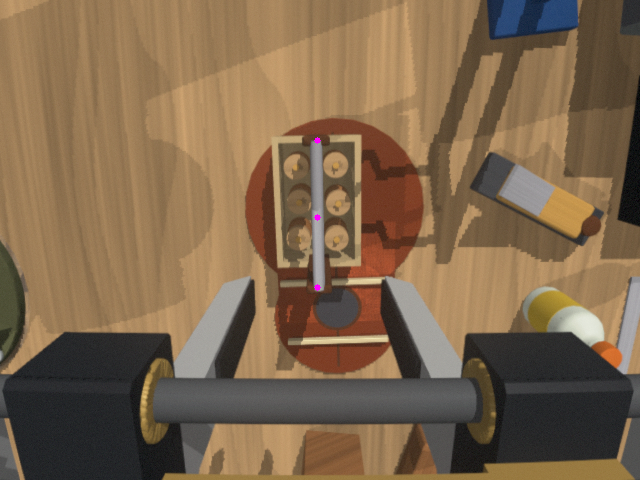

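The wrist view confirms the bar at column 317, rows 140–288, within about 1 px of my estimate. Lowering and gripping.

Request:
carry_out(deltas=[{"dp":[1,0,40],"roll":0,"gripper":0.2},{"dp":[1,0,80],"roll":0,"gripper":0.2},{"dp":[1,0,110],"roll":0,"gripper":0.2},{"dp":[1,0,135],"roll":0,"gripper":0.2},{"dp":[1,0,150],"roll":0,"gripper":0.2},{"dp":[1,0,159],"roll":0,"gripper":0.2},{"dp":[1,0,159],"roll":0,"gripper":0.2},{"dp":[1,0,159],"roll":0,"gripper":-1},{"dp":[1,0,159],"roll":0,"gripper":-1},{"dp":[1,0,159],"roll":0,"gripper":-1},{"dp":[1,0,159],"roll":0,"gripper":-1},{"dp":[1,0,159],"roll":0,"gripper":-1}], newtons=40)

```text
clock: 4.05
eef_pos: [482.4, 115.3, 111.2]
eef_rot: [3.141, -0.0, 1.569]
wrist_force: [0.1, -0.1, 0.1]
finger_gap: 26.1
finger_force: 0.0
```

Run:
```python
from h import *
s={'eef_pos':np.array([482.03,114.9,269.18]),'eef_rot':np.array([-3.1406,0,1.5711])}
for n,u,v in [('L',246,210),('R',424,210),('hole',337,307),('narrowend',336,373),('wideend',335,118),('narrL',274,315),('narrR',400,315)]: print(n,bp('wrist',u,v,4,s).round(1))
```

```text
L [402.1  98.9   4. ]
R [601.7  99.4   4. ]
hole [505.6 -17.7   4. ]
narrowend [ 505.7 -106.6    4. ]
wideend [500.6 198.6   4. ]
narrL [430.5 -28.3   4. ]
narrR [581.2 -28.1   4. ]
```

Request:
carry_out(deltas=[{"dp":[0,0,0],"roll":0,"gripper":-1},{"dp":[0,0,0],"roll":0,"gripper":-1},{"dp":[0,0,0],"roll":0,"gripper":-1},{"dp":[0,0,0],"roll":0,"gripper":-1},{"dp":[0,0,0],"roll":0,"gripper":-1},{"dp":[0,0,-5],"roll":0,"gripper":-1},{"dp":[0,0,-15],"roll":0,"gripper":-1},{"dp":[0,0,-30],"roll":0,"gripper":-1}])

```text
clock: 4.72
eef_pos: [481.7, 115.2, 140.9]
eef_rot: [-3.14, 0.0, 1.569]
wrist_force: [-0.0, -0.5, 1.7]
finger_gap: 0.5
finger_force: 0.0
```

Run:
```python
from h import *
s=read_state();im=viewer.camera('wrist')[:,:,::-1].copy();t=viewer.camera('top')[:,:,::-1]
print(s['finger_gap'],s['wrist_force'],s['eef_pos'])
cv2.imwrite('pics/w2.png',np.hstack([cv2.resize(im,(480,360)),cv2.resize(t[200:320,260:366],(318,360))]))
```

```text
0.4592935255368949 [-0.02845902 -0.5232576   1.65767322] [481.71914961 115.20268944 140.92842772]
```

View pics/w2.png

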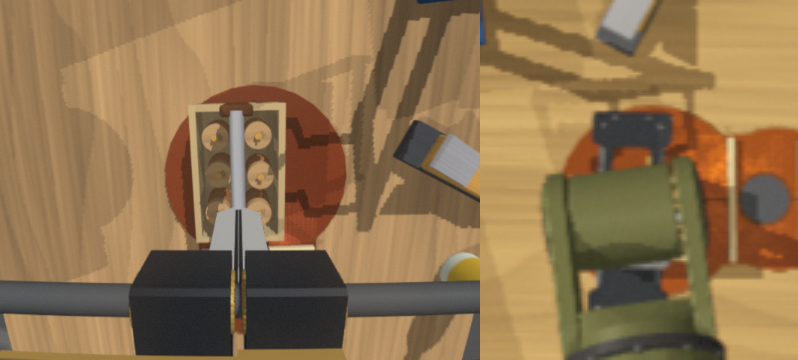

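The picture shows the fingers shut above the bar at (237,215), and the caddy hasn't moved. The grasp missed, so I'll open, go back down and close without lifting.

Run:
```python
from h import *
s=read_state()
for P in [(482,178,129),(482,116,129),s['eef_pos'],s['eef_pos']+[0,0,19]]: print(proj('wrist',P,s)*.75)
```

```text
[235.95044345 110.96218168]
[236.06621944 198.69684429]
[237.96420013 205.87661382]
[238.10593571 215.89752083]
```

Request:
carry_out(deltas=[{"dp":[0,0,0],"roll":0,"gripper":0.2},{"dp":[0,0,0],"roll":0,"gripper":0.2},{"dp":[0,0,0],"roll":0,"gripper":0.2},{"dp":[0,0,0],"roll":0,"gripper":0.2},{"dp":[0,0,0],"roll":0,"gripper":0.2},{"dp":[0,0,15],"roll":0,"gripper":0.2},{"dp":[0,0,30],"roll":0,"gripper":0.2},{"dp":[0,0,36],"roll":0,"gripper":0.2},{"dp":[0,0,36],"roll":0,"gripper":0.2},{"dp":[0,0,36],"roll":0,"gripper":0},{"dp":[0,0,36],"roll":0,"gripper":-0.3},{"dp":[0,0,36],"roll":0,"gripper":-0.6}])

```text
clock: 5.82
eef_pos: [482.5, 115.4, 105.4]
eef_rot: [3.14, -0.0, 1.569]
wrist_force: [-0.1, 0.2, -0.3]
finger_gap: 39.8
finger_force: 0.0
```

Request:
carry_out(deltas=[{"dp":[0,0,0],"roll":0,"gripper":-1},{"dp":[0,0,0],"roll":0,"gripper":-1},{"dp":[0,0,0],"roll":0,"gripper":-1},{"dp":[0,0,0],"roll":0,"gripper":-1}], newtons=30)

```text
clock: 6.15
eef_pos: [482.1, 115.3, 104.8]
eef_rot: [3.141, -0.0, 1.569]
wrist_force: [-0.2, 0.6, -0.3]
finger_gap: 13.0
finger_force: 0.0
```

Request:
carry_out(deltas=[{"dp":[0,0,0],"roll":0,"gripper":-1},{"dp":[0,0,0],"roll":0,"gripper":-1},{"dp":[0,0,0],"roll":0,"gripper":-1}])

```text
clock: 6.4
eef_pos: [482.0, 115.3, 104.7]
eef_rot: [-3.141, 0.0, 1.569]
wrist_force: [-2.2, -0.8, 2.1]
finger_gap: 7.5
finger_force: 28.9
```

Request:
carry_out(deltas=[{"dp":[0,0,0],"roll":0,"gripper":-1},{"dp":[0,0,0],"roll":0,"gripper":-1}])

```text
clock: 6.57
eef_pos: [482.1, 115.3, 104.8]
eef_rot: [-3.142, -0.0, 1.569]
wrist_force: [-2.5, -0.5, 4.2]
finger_gap: 7.6
finger_force: 29.0
```

Request:
carry_out(deltas=[{"dp":[0,0,-4],"roll":0,"gripper":-1},{"dp":[0,0,-8],"roll":0,"gripper":-1},{"dp":[0,0,-12],"roll":0,"gripper":-1}])

```text
clock: 6.82
eef_pos: [482.1, 115.2, 116.9]
eef_rot: [-3.141, 0.0, 1.569]
wrist_force: [-0.4, 0.7, -2.3]
finger_gap: 7.4
finger_force: 28.0
```

Request:
carry_out(deltas=[{"dp":[0,0,-15],"roll":0,"gripper":-1},{"dp":[0,0,-30],"roll":0,"gripper":-1},{"dp":[0,0,-45],"roll":0,"gripper":-1},{"dp":[0,0,-60],"roll":0,"gripper":-1},{"dp":[0,0,-75],"roll":0,"gripper":-1},{"dp":[0,0,-90],"roll":0,"gripper":-1},{"dp":[0,0,-90],"roll":0,"gripper":-1}], newtons=40)

```text
clock: 7.4
eef_pos: [483.2, 115.4, 209.6]
eef_rot: [3.137, -0.001, 1.569]
wrist_force: [0.9, 0.4, -2.0]
finger_gap: 6.9
finger_force: 37.3
```

Run:
```python
from h import *
s=read_state();im=viewer.camera('wrist')[:,:,::-1].copy();t=viewer.camera('side')[:,:,::-1]
print(s['finger_gap'],s['wrist_force'],s['eef_pos'])
for z in (19,24): 
  for y in (116-58,116+58): print(z,y,proj('wrist',(482,y,s['eef_pos'][2]+z),s)*.75)
cv2.imwrite('pics/w3.png',np.hstack([cv2.resize(im,(480,360)),cv2.resize(t[190:350,240:380],(315,360))]))
```

```text
6.903637461550947 [ 0.88899759  0.35866963 -2.01960094] [483.17043589 115.41238007 209.57452707]
19 58 [236.36301668 296.17121502]
19 174 [236.11530306 120.25979257]
24 58 [236.36536844 300.69590706]
24 174 [236.11028723 120.87449264]
```

View pics/w3.png

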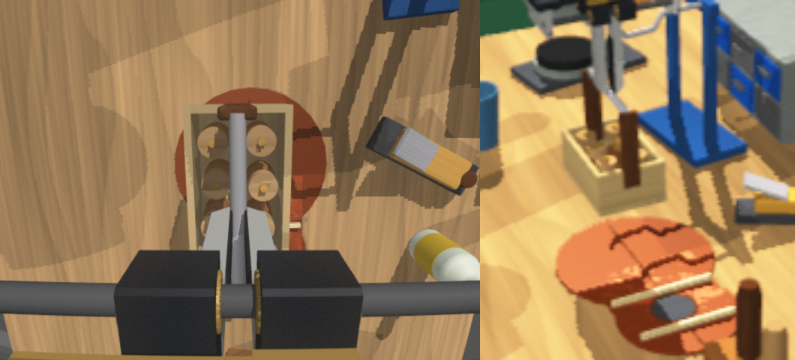

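Run:
```python
from h import *
for z in (202,209,219,229,234):
  a,b=proj('side',(482,54,z)),proj('side',(482,178,z))
  f=lambda u:((u-[240,190])*2.25+[480,0]).round(1)
  print(z,f(a),f(b), f(proj('side',(482,116,z-125))))
a=cv2.imread('pics/w3.png')
im=viewer.camera('side')[:,:,::-1]
w=cv2.imread('pics/w3.png')[190:310,180:300]
cv2.imwrite('pics/w4.png',np.hstack([cv2.resize(im[185:285,260:350],(405,450),interpolation=cv2.INTER_CUBIC),cv2.resize(w,(390,450),interpolation=cv2.INTER_CUBIC)]))
f=lambda u:((u-[260,185])*4.5).round(1)
p=read_state()['eef_pos'];print(p,f(proj('side',p)),f(proj('side',p+[0,0,19])))
```

```text
202 [625.4 140.2] [589.3  96.1] [611.3 207.6]
209 [625.2 134.9] [589.  91.] [611.  202.7]
219 [624.9 127.2] [588.6  83.6] [610.7 195.7]
229 [624.5 119.4] [588.2  76.2] [610.3 188.7]
234 [624.4 115.5] [587.9  72.5] [610.2 185.1]
[481.80724544 115.20199234 205.81133108] [163.5 252.4] [162.  223.8]
```

View pics/w4.png

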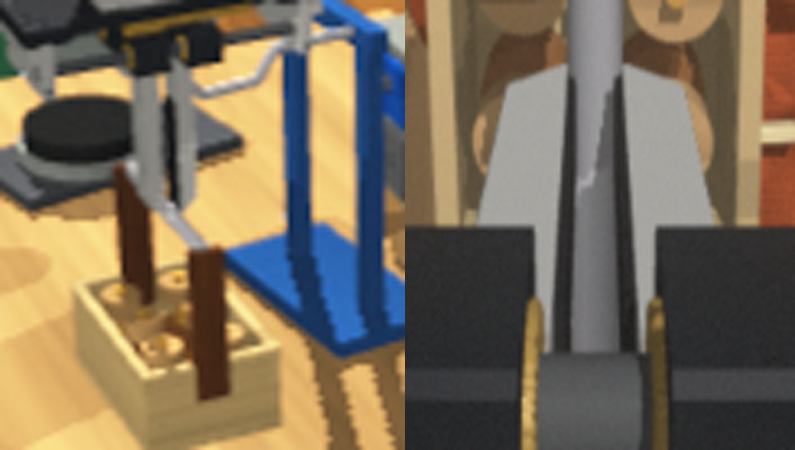

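Run:
```python
from h import *
print('blue top',proj('side',(482,-367.5,180)),'sb narrow end',proj('side',(505.7,-106,4)), 'seat tips',proj('side',(550.5,389.7,224)),proj('side',(561.6,311.4,224)))
y=np.array([.3894,-.9211,0])
t=np.array([214,-506.4,179.4])
for k in (-53,53): print('tips start',proj('side',t+k*y))
print('caddy start bar ends',proj('side',(482,54,129)),proj('side',(482,178,129)))
a=cv2.imread('pics/side0.png')
cv2.imwrite('pics/z5.png',np.hstack([cv2.resize(a[330:460,210:340],(400,400),interpolation=cv2.INTER_CUBIC),cv2.resize(a[240:370,280:410],(400,400),interpolation=cv2.INTER_CUBIC)]))
```

```text
blue top [378.89319315 351.85740269] sb narrow end [338.79100445 346.32823981] seat tips [286.14812605 193.71272556] [298.47907178 202.50865015]
tips start [255.3918204  423.52956593]
tips start [296.72652933 455.46847823]
caddy start bar ends [305.6825443  276.58471792] [289.87188678 255.93891119]
```

View pics/z5.png

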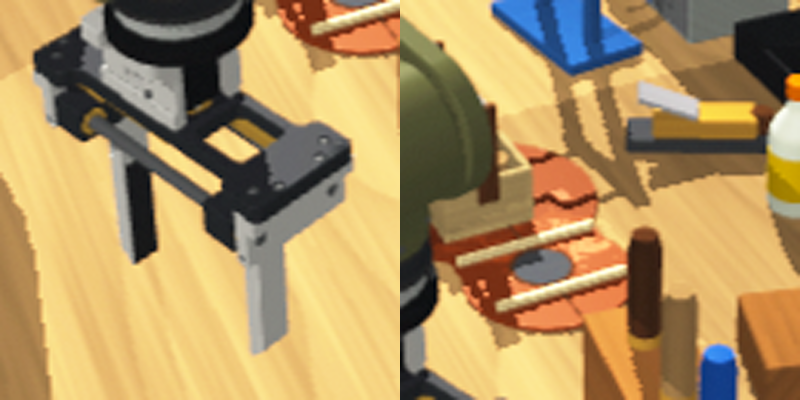

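The side view settles it. At the start the fingertips should have projected to rows 423 and 455, but they sit at about 415 and 444. The real fingertips therefore end some 20–27 mm short of the reported TCP, and the bar is only pinched by the very tips. I'll set the caddy back down and take a deeper grip.

Request:
carry_out(deltas=[{"dp":[0,0,20],"roll":0,"gripper":-1},{"dp":[0,0,40],"roll":0,"gripper":-1},{"dp":[0,0,60],"roll":0,"gripper":-1},{"dp":[0,0,78],"roll":0,"gripper":-1},{"dp":[0,0,90],"roll":0,"gripper":-1},{"dp":[0,0,96],"roll":0,"gripper":-1},{"dp":[0,0,100],"roll":0,"gripper":-1},{"dp":[0,0,100],"roll":0,"gripper":-1}])

```text
clock: 8.22
eef_pos: [481.9, 115.2, 106.0]
eef_rot: [-3.14, 0.0, 1.569]
wrist_force: [0.5, 0.0, -2.8]
finger_gap: 7.0
finger_force: 37.3
```

Request:
carry_out(deltas=[{"dp":[0,0,1.5],"roll":0,"gripper":-1},{"dp":[0,0,1.5],"roll":0,"gripper":-1},{"dp":[0,0,1.5],"roll":0,"gripper":-0.3},{"dp":[0,0,1.5],"roll":0,"gripper":-0.3},{"dp":[0,0,1.5],"roll":0,"gripper":-0.3},{"dp":[0,0,1.5],"roll":0,"gripper":-0.3},{"dp":[0,0,12],"roll":0,"gripper":-0.3},{"dp":[0,0,22],"roll":0,"gripper":-0.3},{"dp":[0,0,22],"roll":0,"gripper":-0.3}])

```text
clock: 8.97
eef_pos: [480.9, 115.0, 82.2]
eef_rot: [-3.138, 0.001, 1.569]
wrist_force: [-0.1, -0.1, -1.2]
finger_gap: 33.0
finger_force: 0.0
```

Request:
carry_out(deltas=[{"dp":[0,0,0],"roll":0,"gripper":-1},{"dp":[0,0,0],"roll":0,"gripper":-1},{"dp":[0,0,0],"roll":0,"gripper":-1},{"dp":[0,0,0],"roll":0,"gripper":-1},{"dp":[0,0,0],"roll":0,"gripper":-1},{"dp":[0,0,0],"roll":0,"gripper":-1}])

```text
clock: 9.47
eef_pos: [482.3, 115.2, 84.9]
eef_rot: [3.141, 0.0, 1.569]
wrist_force: [1.4, -0.4, 0.1]
finger_gap: 8.9
finger_force: 40.0
```

Now the grip is solid: 8.9 mm gap at 40 N. Next: lift, then move to the hanger approach.

Request:
carry_out(deltas=[{"dp":[0,0,-8],"roll":0,"gripper":-1},{"dp":[0,0,-22],"roll":0,"gripper":-1},{"dp":[0,0,-42],"roll":0,"gripper":-1},{"dp":[0,0,-65],"roll":0,"gripper":-1},{"dp":[0,0,-90],"roll":0,"gripper":-1},{"dp":[10,0,-108],"roll":0,"gripper":-1},{"dp":[28,2,-121],"roll":-1,"gripper":-1},{"dp":[52,3,-121],"roll":-2,"gripper":-1},{"dp":[78,5,-121],"roll":-4,"gripper":-1},{"dp":[104,6,-121],"roll":-5,"gripper":-1},{"dp":[130,8,-121],"roll":-6,"gripper":-1},{"dp":[156,9,-121],"roll":-8,"gripper":-1}])

```text
clock: 10.47
eef_pos: [491.1, 272.5, 206.0]
eef_rot: [-3.141, 0.0, 1.709]
wrist_force: [0.5, -0.8, -2.3]
finger_gap: 8.8
finger_force: 40.0
```

Run:
```python
from h import *
go(494.6,341.9,206,98)
```

```text
t 10.47 pos [491.1 272.5 206. ] rpy [-180.     0.    97.9] dp [68.3 13.1 -0. ] roll -0.1
```

Request:
carry_out(deltas=[{"dp":[20,4,0],"roll":0,"gripper":-1},{"dp":[38,7,0],"roll":0,"gripper":-1},{"dp":[54,10,0],"roll":0,"gripper":-1},{"dp":[64,12,0],"roll":0,"gripper":-1},{"dp":[68,13,0],"roll":0,"gripper":-1},{"dp":[68,13,0],"roll":0,"gripper":-1},{"dp":[68,13,0],"roll":0,"gripper":-1}])

```text
clock: 11.05
eef_pos: [494.9, 339.8, 205.6]
eef_rot: [-3.141, 0.0, 1.709]
wrist_force: [-0.0, 0.1, -3.1]
finger_gap: 8.8
finger_force: 40.0
```

Run:
```python
from h import *
s=read_state();im=viewer.camera('wrist')[:,:,::-1].copy()
e=np.array([np.cos(.1405),np.sin(.1405),0]);n=np.array([-e[1],e[0],0]);S=np.array([593.6,355.9,0])
for y in (-40,40):
  for x,z in ((-38,224),(0,210),(60,230)):
    u=proj('wrist',S+e*x+n*y+[0,0,z],s);cv2.circle(im,tuple(int(a) for a in u),3,(255,0,255),-1)
for y in (-58,58):
    u=proj('wrist',s['eef_pos']+n*y+[0,0,44],s);cv2.circle(im,tuple(int(a) for a in u),3,(0,255,0),-1)
t=viewer.camera('side')[:,:,::-1]
cv2.imwrite('pics/w6.png',np.hstack([cv2.resize(im,(480,360)),cv2.resize(t[160:300,240:360],(309,360))]))
go(593.6,355.9,206,98)
```

```text
t 11.15 pos [495.  339.6 205.8] rpy [-180.     0.    97.9] dp [ 2.7 99.9 -0.2] roll -0.1
```

View pics/w6.png

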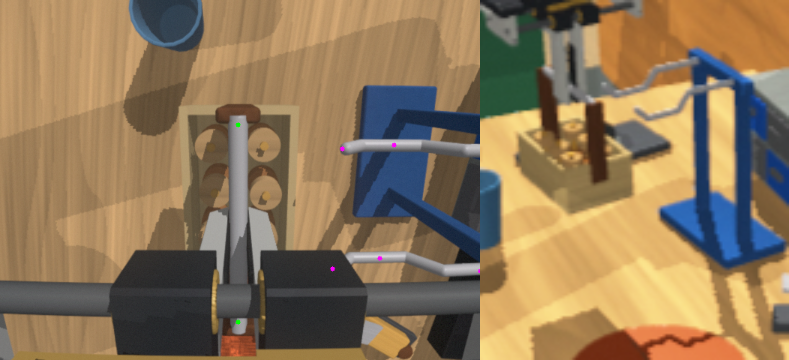

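The prong tips and seats match my estimate (magenta dots at (342,149) and (393,145)), so I'm sliding in.

Request:
carry_out(deltas=[{"dp":[2.5,15,0],"roll":0,"gripper":-1},{"dp":[2.5,32,0],"roll":0,"gripper":-1},{"dp":[2.5,49,0],"roll":0,"gripper":-1},{"dp":[2.5,66,0],"roll":0,"gripper":-1},{"dp":[2.5,82,0],"roll":0,"gripper":-1},{"dp":[2.5,94,0],"roll":0,"gripper":-1},{"dp":[2.5,100,0],"roll":0,"gripper":-1},{"dp":[2.5,100,8],"roll":0,"gripper":-1},{"dp":[2.5,100,18],"roll":0,"gripper":-1},{"dp":[2.5,100,26],"roll":0,"gripper":-1},{"dp":[2.5,100,31],"roll":0,"gripper":-1},{"dp":[2.5,100,33],"roll":0,"gripper":-1}])

```text
clock: 12.15
eef_pos: [592.8, 356.4, 171.3]
eef_rot: [-3.14, 0.001, 1.709]
wrist_force: [0.6, -0.2, -2.0]
finger_gap: 9.0
finger_force: 40.0
```

Request:
carry_out(deltas=[{"dp":[0,0,1],"roll":0,"gripper":-1},{"dp":[0,0,2],"roll":0,"gripper":-1}])

```text
clock: 12.32
eef_pos: [593.5, 356.7, 171.0]
eef_rot: [3.141, -0.0, 1.709]
wrist_force: [-0.3, 0.4, -2.1]
finger_gap: 8.9
finger_force: 40.0
```

Request:
carry_out(deltas=[{"dp":[0,0,1],"roll":0,"gripper":-1},{"dp":[0,0,2],"roll":0,"gripper":-1},{"dp":[0,0,2],"roll":0,"gripper":-1}])

```text
clock: 12.57
eef_pos: [593.8, 356.8, 170.3]
eef_rot: [3.14, -0.001, 1.709]
wrist_force: [-3.1, -0.8, 5.5]
finger_gap: 8.7
finger_force: 40.0
```

Request:
carry_out(deltas=[{"dp":[0,0,1],"roll":0,"gripper":-1},{"dp":[0,0,2],"roll":0,"gripper":-1},{"dp":[0,0,2],"roll":0,"gripper":-1}])

```text
clock: 12.82
eef_pos: [593.9, 356.9, 170.0]
eef_rot: [3.138, -0.001, 1.709]
wrist_force: [-8.7, -4.3, 15.2]
finger_gap: 8.9
finger_force: 40.0
```

Contact with the seats. I'll ease off, then release.

Request:
carry_out(deltas=[{"dp":[0,0,-2],"roll":0,"gripper":-1},{"dp":[0,0,-2],"roll":0,"gripper":-1},{"dp":[0,0,-2],"roll":0,"gripper":-0.6},{"dp":[0,0,-2],"roll":0,"gripper":-0.3},{"dp":[0,0,-2],"roll":0,"gripper":-0.2},{"dp":[0,0,-2],"roll":0,"gripper":-0.2},{"dp":[0,0,-2],"roll":0,"gripper":-0.2}])

```text
clock: 13.4
eef_pos: [593.6, 356.6, 168.4]
eef_rot: [-3.141, 0.0, 1.709]
wrist_force: [0.9, -0.5, -0.3]
finger_gap: 36.8
finger_force: 0.0
```

Request:
carry_out(deltas=[{"dp":[0,0,-15],"roll":0,"gripper":-0.2},{"dp":[0,0,-40],"roll":0,"gripper":-0.2},{"dp":[0,0,-75],"roll":0,"gripper":-0.2},{"dp":[0,0,-110],"roll":0,"gripper":-0.2},{"dp":[0,0,-140],"roll":0,"gripper":-0.2},{"dp":[-25,-15,-150],"roll":0,"gripper":-0.2},{"dp":[-60,-40,-150],"roll":0,"gripper":-0.2}])

```text
clock: 13.98
eef_pos: [563.7, 294.0, 320.2]
eef_rot: [3.138, -0.001, 1.711]
wrist_force: [1.7, -0.0, -0.3]
finger_gap: 37.7
finger_force: 0.0
```

Run:
```python
from h import *
im=viewer.camera('side')[:,:,::-1];s=read_state()
w=viewer.camera('top')[:,:,::-1]
cv2.imwrite('pics/v7.png',np.hstack([cv2.resize(im[150:330,230:390],(400,450),interpolation=cv2.INTER_CUBIC),cv2.resize(w[160:300,180:304],(399,450),interpolation=cv2.INTER_CUBIC)]))
go(482,-367.5,240,90)
```

```text
t 14.08 pos [560.5 289.1 318. ] rpy [-1.798e+02  1.000e-01  9.780e+01] dp [-639.8 -166.5   79.5] roll 7.8
```

View pics/v7.png

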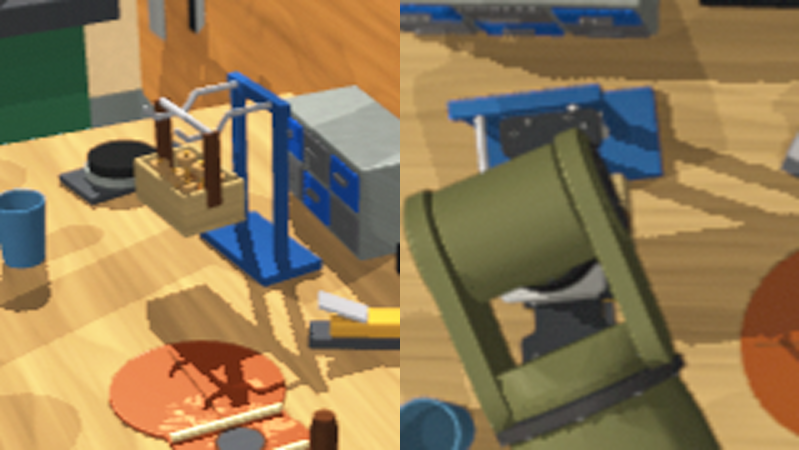

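The caddy hangs with its bar across both prongs (left crop, bar from (160,100) to (215,135)), and the board is clear. That was picture 10 of 10, so from here I go by numbers only. Next, the chisel.

Request:
carry_out(deltas=[{"dp":[-39,-10,0],"roll":7,"gripper":0.2},{"dp":[-78,-20,0],"roll":14,"gripper":0.2},{"dp":[-117,-30,0],"roll":21,"gripper":0.2},{"dp":[-156,-40,0],"roll":28,"gripper":0.2},{"dp":[-195,-50,5],"roll":35,"gripper":0.2},{"dp":[-234,-60,10],"roll":42,"gripper":0.2},{"dp":[-273,-70,15],"roll":49,"gripper":0.2},{"dp":[-312,-80,20],"roll":56,"gripper":0.2},{"dp":[-351,-90,25],"roll":63,"gripper":0.2},{"dp":[-390,-100,30],"roll":70,"gripper":0.2},{"dp":[-429,-110,35],"roll":77,"gripper":0.2},{"dp":[-468,-120,40],"roll":84,"gripper":0.2}])

```text
clock: 15.08
eef_pos: [508.3, -189.1, 278.7]
eef_rot: [3.141, -0.001, 0.237]
wrist_force: [1.4, 0.3, 0.8]
finger_gap: 56.6
finger_force: 0.0
```

Run:
```python
from h import *
go(482,-367.5,250,-4.5)
```

```text
t 15.08 pos [ 508.3 -189.1  278.7] rpy [180.   -0.   13.6] dp [-67.4 167.3  28.7] roll 18.1
```

Request:
carry_out(deltas=[{"dp":[-15,38,5],"roll":6,"gripper":0.2},{"dp":[-30,76,12],"roll":12,"gripper":0.2},{"dp":[-46,114,20],"roll":18,"gripper":0.2},{"dp":[-60,148,28],"roll":18,"gripper":0.2},{"dp":[-67,167,28],"roll":18,"gripper":0.2},{"dp":[-67,167,28],"roll":18,"gripper":0.2},{"dp":[-67,167,28],"roll":18,"gripper":0.2}])

```text
clock: 15.67
eef_pos: [483.5, -366.1, 250.2]
eef_rot: [-3.141, 0.0, -0.073]
wrist_force: [0.4, 0.7, 0.1]
finger_gap: 56.3
finger_force: 0.0
```

```bash
cat > m.py <<'E'
from h import *
s=read_state();im=viewer.camera('wrist');hsv=cv2.cvtColor(im,cv2.COLOR_RGB2HSV)
def blue(hsv):
    m=cv2.inRange(hsv,(105,120,60),(125,255,255));n,l,st,c=cv2.connectedComponentsWithStats(m)
    return [(st[i],c[i].round(1),l==i) for i in np.argsort(-st[1:,4])[:3]+1]
if __name__=='__main__':
    for st,c,_ in blue(hsv): print(st,c,bp('wrist',*c,180,s).round(1))
    for l in ('chisel_handle','chisel_block'):
        for d in models.cut_out('wrist',l)[:4]:
            ys,xs=np.nonzero(d['region']);print(l,round(d['p'],2),d['box'],im[d['region']].mean(0).round(),xs.mean(),ys.mean())
    print(s['eef_pos'],s['eef_rot'],proj('wrist',(482,-367.5,180),s),proj('wrist',(482,-367.5,85),s))
E
python3 m.py
```

```text
[ 321  203   36   52 1413] [336.7 229.7] [ 490.5 -380.4  180. ]
chisel_handle 0.56 [316.3, 196.8, 360.0, 256.0] [ 54.  75. 131.] 337.53299492385787 227.15545685279187
chisel_block 0.56 [122.1, 160.6, 384.1, 252.2] [130.  89.  56.] 259.5829577549426 201.1479478396731
chisel_block 0.18 [0.0, 132.5, 81.9, 267.8] [126.  76.  52.] 33.43222838268255 204.5813377374071
[ 483.5228464  -366.13258555  250.18922569] [-3.14115686e+00  3.15267758e-04 -7.30016444e-02] [318.22035027 243.42604895] [318.02099136 215.80470548]
```

Run:
```python
from h import *
s=read_state()
for c,box in (('wrist',(180,290,280,400)),('top',(262,292,465,505))):
    im=viewer.camera(c);h=cv2.cvtColor(im,cv2.COLOR_RGB2HSV)
    m=cv2.inRange(h,(100,90,25),(130,255,255));r0,r1,c0,c1=box
    for r in range(r0,r1,6 if c=='wrist' else 2):
        x=np.nonzero(m[r,c0:c1])[0]
        if len(x): print(c,r,x.min()+c0,x.max()+c0,len(x), im[r,x+c0].mean(1).round().astype(int)[::6])
    if c=='wrist':
        for r in range(192,264,6): print(r,[tuple(int(v) for v in im[r,k]) for k in range(310,376,6)])
for u,v in ((490,272),(409,270),(490,288),(412,257)): print(bp('top',u,v,85).round(1))
for u,v in ((122,200),(384,200)): print('wr',bp('wrist',u,v,85,s).round(1))
```

```text
wrist 204 332 340 9 [81 63]
wrist 210 325 349 25 [92 82 66 64 59]
wrist 216 323 352 30 [92 87 73 65 53]
wrist 222 323 354 32 [93 86 79 64 57 57]
wrist 228 323 356 34 [91 92 90 98 87 55]
wrist 234 324 359 36 [ 93 103 107 105 102  95]
wrist 240 324 358 35 [ 94 106 107 105 108 102]
wrist 246 327 356 30 [ 94 107 103 105 103]
wrist 252 333 351 19 [111 105 106 106]
192 [(137, 93, 57), (134, 93, 57), (134, 91, 55), (136, 92, 59), (133, 91, 57), (135, 93, 60), (146, 98, 60), (152, 103, 63), (155, 105, 66), (153, 103, 63), (152, 102, 62)]
198 [(164, 111, 69), (141, 96, 61), (139, 95, 60), (141, 96, 61), (138, 96, 58), (138, 95, 58), (152, 103, 62), (156, 107, 65), (155, 105, 67), (156, 107, 68), (152, 103, 63)]
204 [(158, 109, 70), (136, 90, 57), (134, 89, 55), (149, 115, 71), (54, 66, 111), (51, 55, 89), (88, 68, 43), (98, 69, 43), (144, 99, 62), (144, 97, 61), (149, 100, 60)]
210 [(99, 69, 45), (118, 82, 51), (146, 106, 61), (50, 74, 137), (50, 67, 117), (38, 50, 89), (39, 46, 78), (105, 72, 47), (104, 72, 47), (104, 73, 48), (103, 71, 47)]
216 [(105, 74, 50), (105, 75, 49), (69, 66, 82), (
[... 762 characters left out ...]
, 49), (99, 67, 46)]
246 [(142, 95, 61), (140, 95, 60), (140, 98, 64), (56, 89, 164), (57, 91, 173), (58, 92, 173), (54, 90, 169), (59, 91, 171), (88, 64, 54), (91, 64, 41), (96, 69, 47)]
252 [(174, 135, 93), (171, 127, 88), (172, 130, 88), (166, 123, 84), (66, 94, 169), (53, 88, 169), (57, 89, 170), (98, 90, 118), (149, 103, 64), (150, 102, 67), (151, 104, 68)]
258 [(186, 149, 103), (186, 147, 104), (190, 151, 106), (188, 149, 106), (187, 150, 104), (192, 153, 107), (191, 151, 106), (191, 152, 107), (192, 155, 109), (191, 153, 106), (187, 150, 104)]
[ 494.1 -415.2   85. ]
[ 494.6 -172.4   85. ]
[ 446.5 -415.4   85. ]
[ 533.4 -180.9   85. ]
wr [ 509.  -193.2   85. ]
wr [ 492.7 -424.7   85. ]
```

Run:
```python
from h import *
s=read_state()
print(bp('wrist',341.5,240.5,180,s).round(1),bp('wrist',337,216,90,s).round(1))
im=viewer.camera('top');h=cv2.cvtColor(im,cv2.COLOR_RGB2HSV)
m=cv2.inRange(h,(100,90,25),(130,255,255));ys,xs=np.nonzero(m[255:300,460:510]);print(xs.min()+460,xs.max()+460,ys.min()+255,ys.max()+255)
r=[d for d in models.cut_out('side','chisel_handle')];print(len(r))
```

```text
[ 483.3 -381.5  180. ] [ 482.2 -382.5   90. ]Traceback (most recent call last):
  File "<stdin>", line 5, in <module>
    return umr_minimum(a, axis, None, out, keepdims, initial, where)
ValueError: zero-size array to reduction operation minimum which has no identity
```

Request:
carry_out(deltas=[{"dp":[0,16,0],"roll":0,"gripper":0.3},{"dp":[0,16,25],"roll":0,"gripper":0.3},{"dp":[0,16,55],"roll":0,"gripper":0.3},{"dp":[0,16,85],"roll":0,"gripper":0.3},{"dp":[0,16,115],"roll":0,"gripper":0.3},{"dp":[0,16,140],"roll":0,"gripper":0.3},{"dp":[0,16,154],"roll":0,"gripper":0.3},{"dp":[0,16,157],"roll":0,"gripper":0.3},{"dp":[0,16,157],"roll":0,"gripper":0},{"dp":[0,16,157],"roll":0,"gripper":-0.2},{"dp":[0,16,157],"roll":0,"gripper":-0.35}], newtons=20)

```text
clock: 16.88
eef_pos: [483.0, -381.7, 95.3]
eef_rot: [3.14, -0.002, -0.071]
wrist_force: [-0.6, 0.3, -0.1]
finger_gap: 44.5
finger_force: 0.0
```

Request:
carry_out(deltas=[{"dp":[0,0,0],"roll":0,"gripper":-1},{"dp":[0,0,0],"roll":0,"gripper":-1},{"dp":[0,0,0],"roll":0,"gripper":-1},{"dp":[0,0,0],"roll":0,"gripper":-1}])

```text
clock: 17.22
eef_pos: [482.5, -381.5, 94.2]
eef_rot: [3.141, -0.001, -0.071]
wrist_force: [0.5, 0.6, 2.6]
finger_gap: 25.8
finger_force: 20.0
```

Solid grip on the chisel (25.8 mm). Draw it out.

Request:
carry_out(deltas=[{"dp":[0,0,-6],"roll":0,"gripper":-1},{"dp":[0,0,-16],"roll":0,"gripper":-1},{"dp":[0,0,-30],"roll":0,"gripper":-1},{"dp":[0,0,-46],"roll":0,"gripper":-1},{"dp":[0,0,-64],"roll":0,"gripper":-1},{"dp":[0,0,-82],"roll":0,"gripper":-1},{"dp":[0,0,-98],"roll":0,"gripper":-1},{"dp":[0,0,-105],"roll":0,"gripper":-1},{"dp":[0,0,-105],"roll":0,"gripper":-1},{"dp":[0,0,-105],"roll":0,"gripper":-1}])

```text
clock: 18.05
eef_pos: [482.2, -381.2, 198.4]
eef_rot: [-3.141, 0.0, -0.071]
wrist_force: [-0.4, -1.0, -1.3]
finger_gap: 25.9
finger_force: 20.0
```

```bash
cat > b.py <<'E'
from h import *
def side():
    s=read_state();im=viewer.camera('side');h=cv2.cvtColor(im,cv2.COLOR_RGB2HSV)
    m=cv2.inRange(h,(105,120,40),(125,255,255))
    G=s['eef_pos']+[0,0,44];g=proj('side',G)
    n,l,st,c=cv2.connectedComponentsWithStats(m)
    i=min([k for k in range(1,n) if st[k,4]>40],key=lambda k:np.hypot(*(c[k]-g)))
    ys,xs=np.nonzero(l==i);P=np.c_[xs,ys]-c[i];w,v=np.linalg.eigh(np.cov(P.T));a=v[:,1]*np.sign(-v[1,1])
    print('t',s['clock'],'eef',s['eef_pos'].round(1),'gap',s['finger_gap'].round(1),'f',s['finger_force'],'wf',s['wrist_force'].round(1),'G px',g.round(1),'blob',st[i],c[i].round(1),'axis',a.round(2),'len',(2*np.sqrt(3*w)).round(1))
    for th in range(-15,90,15):
        e=np.array([np.cos(s['eef_rot'][2]),np.sin(s['eef_rot'][2]),0])
        d=e*np.sin(np.radians(th))+[0,0,np.cos(np.radians(th))]
        q=proj('side',G+d*40)-proj('side',G-d*40);print(th,(q/np.hypot(*q)).round(2),end='; ')
    print()
if __name__=='__main__': side()
E
python3 b.py
```

```text
Traceback (most recent call last):
  File "b.py", line 15, in <module>
    if __name__=='__main__': side()
                             ~~~~^^
  File "b.py", line 9, in side
    print('t',s['clock'],'eef',s['eef_pos'].round(1),'gap',s['finger_gap'].round(1),'f',s['finger_force'],'wf',s['wrist_force'].round(1),'G px',g.round(1),'blob',st[i],c[i].round(1),'axis',a.round(2),'len',(2*np.sqrt(3*w)).round(1))
                                                           ^^^^^^^^^^^^^^^^^^^^^
AttributeError: 'float' object has no attribute 'round'
```

```bash
sed -i "s/s\['finger_gap'\].round(1)/s['finger_gap']/" b.py; python3 b.py
```

```text
t 18.1 eef [ 482.1 -381.1  197.7] gap 25.4268012627605 f 19.98912121211106 wf [-0.3  0.3 -1.1] G px [382.7 330.7] blob [378 310  12  41 236] [381.3 333.6] axis [-0.11 -0.99] len [ 9.1 43.4]
-15 [-0.28 -0.96]; 0 [ 0.03 -1.  ]; 15 [ 0.3  -0.95]; 30 [ 0.51 -0.86]; 45 [ 0.68 -0.73]; 60 [ 0.81 -0.59]; 75 [ 0.91 -0.42];
```

Request:
carry_out(deltas=[{"dp":[-20,0,0],"roll":0,"gripper":-1},{"dp":[-40,0,0],"roll":0,"gripper":-1},{"dp":[-54,0,0],"roll":0,"gripper":-1},{"dp":[-54,0,0],"roll":0,"gripper":-1},{"dp":[-54,0,0],"roll":0,"gripper":-1},{"dp":[-54,0,20],"roll":0,"gripper":-1},{"dp":[-54,0,45],"roll":0,"gripper":-1},{"dp":[-54,0,70],"roll":0,"gripper":-1},{"dp":[-54,0,88],"roll":0,"gripper":-1},{"dp":[-54,0,94],"roll":0,"gripper":-1},{"dp":[-54,0,95],"roll":0,"gripper":-1}])

```text
clock: 19.07
eef_pos: [428.5, -376.9, 102.1]
eef_rot: [-3.14, 0.002, -0.071]
wrist_force: [-0.0, 0.2, -2.5]
finger_gap: 25.7
finger_force: 20.0
```

```bash
python3 b.py
```

```text
t 19.0667 eef [ 428.5 -376.9  102.1] gap 25.69935831200794 f 19.989051103111706 wf [-0.   0.2 -2.5] G px [357.  374.7] blob [352 356  12  38 181] [355.6 379.7] axis [-0.15 -0.99] len [ 9.  38.3]
-15 [-0.32 -0.95]; 0 [ 0. -1.]; 15 [ 0.29 -0.96]; 30 [ 0.51 -0.86]; 45 [ 0.68 -0.73]; 60 [ 0.81 -0.59]; 75 [ 0.91 -0.42];
```

Now to pivot it in a light grip against the block's top edge.

Request:
carry_out(deltas=[{"dp":[0,0,0],"roll":0,"gripper":-1},{"dp":[8,0,0],"roll":0,"gripper":-1},{"dp":[15,0,0],"roll":0,"gripper":-1},{"dp":[22,0,0],"roll":0,"gripper":-1},{"dp":[29,0,0],"roll":0,"gripper":-1},{"dp":[36,0,0],"roll":0,"gripper":-1},{"dp":[42,0,0],"roll":0,"gripper":-1}], newtons=8)

```text
clock: 19.7
eef_pos: [471.1, -380.4, 103.4]
eef_rot: [-3.141, 0.0, -0.071]
wrist_force: [-2.3, 0.2, -1.6]
finger_gap: 26.0
finger_force: 8.0
```

```bash
python3 b.py
```

```text
t 19.7 eef [ 471.1 -380.4  103.4] gap 26.031404046165875 f 7.999079114779306 wf [-2.3  0.2 -1.6] G px [376.7 369.6] blob [363 353  13  37 269] [370.9 375.3] axis [ 0.18 -0.98] len [ 9.2 31.8]
-15 [-0.3  -0.95]; 0 [ 0.02 -1.  ]; 15 [ 0.3  -0.95]; 30 [ 0.52 -0.86]; 45 [ 0.68 -0.73]; 60 [ 0.81 -0.59]; 75 [ 0.91 -0.42];
```

Pivoting as planned: about 18° so far, as predicted. Continue.

Request:
carry_out(deltas=[{"dp":[7,0,0],"roll":0,"gripper":-1},{"dp":[14,0,0],"roll":0,"gripper":-1},{"dp":[21,0,0],"roll":0,"gripper":-1},{"dp":[28,0,0],"roll":0,"gripper":-1},{"dp":[34,0,0],"roll":0,"gripper":-1},{"dp":[38,0,0],"roll":0,"gripper":-1},{"dp":[38,0,0],"roll":0,"gripper":-1}])

```text
clock: 20.33
eef_pos: [509.1, -383.2, 103.6]
eef_rot: [3.141, -0.0, -0.071]
wrist_force: [-0.4, -0.2, 0.0]
finger_gap: 25.4
finger_force: 8.0
```

```bash
python3 b.py
```

```text
t 20.3333 eef [ 509.1 -383.2  103.6] gap 25.449042302064147 f 7.999870782368816 wf [-0.4 -0.2  0. ] G px [393.8 365.4] blob [373 350  21  35 332] [384.7 369.7] axis [ 0.52 -0.85] len [11.2 30.8]
-15 [-0.28 -0.96]; 0 [ 0.04 -1.  ]; 15 [ 0.31 -0.95]; 30 [ 0.52 -0.85]; 45 [ 0.68 -0.73]; 60 [ 0.81 -0.59]; 75 [ 0.91 -0.42];
```

Request:
carry_out(deltas=[{"dp":[3,0,0],"roll":0,"gripper":-1},{"dp":[3,0,0],"roll":0,"gripper":-1}], newtons=8)

```text
clock: 20.55
eef_pos: [511.5, -383.5, 103.8]
eef_rot: [3.141, -0.0, -0.071]
wrist_force: [0.1, 0.0, -0.3]
finger_gap: 25.4
finger_force: 8.0
```

Request:
carry_out(deltas=[{"dp":[0,0,0],"roll":0,"gripper":-1},{"dp":[0,0,0],"roll":0,"gripper":-1},{"dp":[0,0,0],"roll":0,"gripper":-1},{"dp":[0,0,-8],"roll":0,"gripper":-1},{"dp":[0,0,-20],"roll":0,"gripper":-1},{"dp":[0,0,-40],"roll":0,"gripper":-1},{"dp":[0,0,-65],"roll":0,"gripper":-1},{"dp":[0,0,-90],"roll":0,"gripper":-1},{"dp":[0,0,-110],"roll":0,"gripper":-1},{"dp":[0,0,-120],"roll":0,"gripper":-1},{"dp":[0,0,-120],"roll":0,"gripper":-1},{"dp":[0,0,-120],"roll":0,"gripper":-1}], newtons=55)

```text
clock: 21.55
eef_pos: [511.2, -383.4, 223.4]
eef_rot: [3.142, -0.0, -0.071]
wrist_force: [1.2, 0.4, -2.3]
finger_gap: 24.9
finger_force: 55.0
```

```bash
cat >> b.py <<'E'
    s=read_state();im=viewer.camera('side');h=cv2.cvtColor(im,cv2.COLOR_RGB2HSV)
    m=cv2.inRange(h,(105,120,40),(125,255,255));G=s['eef_pos']+[0,0,44];g=proj('side',G)
    yy,xx=np.mgrid[:480,:640];m[np.hypot(xx-g[0],yy-g[1])>45]=0
    H={}
    from itertools import product
    yaw=s['eef_rot'][2];e=np.array([np.cos(yaw),np.sin(yaw),0]);best=[]
    for th,off,dx,dz in product(range(0,81,5),(35,42,50),(-6,0,6),(-6,0,6)):
        t=np.radians(th);d=e*np.sin(t)+[0,0,np.cos(t)];n=e*np.cos(t)-[0,0,np.sin(t)]
        pts=[]
        for k,r in ((off,11),(off-95+12,13)):
            c=G+dx*e+[0,0,dz]+k*d
            for a in np.linspace(0,2*np.pi,12,endpoint=False): pts.append(proj('side',c+r*(np.cos(a)*n+np.sin(a)*np.cross(d,n))))
        q=cv2.convexHull(np.float32(pts)).astype(np.int32);M=np.zeros_like(m);cv2.fillConvexPoly(M,q,255)
        # blue outside hull is bad; count of hull covered is good
        best.append(((m&M).astype(bool).sum()-2*(m&~M).astype(bool).sum()-.3*(M&~m).astype(bool).sum(),th,off,dx,dz))
    best.sort(reverse=True);print((m>0).sum(),best[:6])
E
python3 b.py
```

```text
File "b.py", line 16
    s=read_state();im=viewer.camera('side');h=cv2.cvtColor(im,cv2.COLOR_RGB2HSV)
IndentationError: unexpected indent
```

```bash
sed -i "s/^if __name__=='__main__': side()/if __name__=='__main__':\n    side()/" b.py; python3 b.py
```

```text
t 21.55 eef [ 511.2 -383.4  223.4] gap 24.89713726848004 f 54.99948748270981 wf [ 1.2  0.4 -2.3] G px [396.8 317. ] blob [375 301  22  36 356] [387.3 321.1] axis [ 0.52 -0.86] len [11.4 32.4]
-15 [-0.26 -0.96]; 0 [ 0.04 -1.  ]; 15 [ 0.3  -0.95]; 30 [ 0.51 -0.86]; 45 [ 0.68 -0.73]; 60 [ 0.81 -0.59]; 75 [ 0.91 -0.41]; Traceback (most recent call last):
  File "b.py", line 28, in <module>
    for a in np.linspace(0,2*np.pi,12,endpoint=False): pts.append(proj('side',c+r*(np.cos(a)*n+np.sin(a)*np.cross(d,n))))
                                                                  ~~~~^^^^^^^^^^^^^^^^^^^^^^^^^^^^^^^^^^^^^^^^^^^^^^^^^^
  File "h.py", line 16, in proj
    p,f,(C,e)=cam(name,st); q=C.T@(np.array(P,float)-e); s=np.array([q[0],-q[1]])/-q[2]; s*=1+p['k1']*(s@s)
              ~~~^^^^^^^^^
  File "h.py", line 6, in cam
    p=viewer.camera_params(name); f=240/np.tan(np.radians(p['fovy']/2))
ValueError: time passes only in moves, steps and waits
```

```bash
sed -i "s/^def cam(/from functools import lru_cache\n@lru_cache\ndef prm(n): return viewer.camera_params(n)\ndef cam(/; s/p=viewer.camera_params(name)/p=prm(name)/" h.py
cat >> b.py <<'E'
    x,y=g.astype(int)
    for r in range(y-36,y+37,2): print(''.join('#' if m[r,c] else ('+' if h[r,c,1]<70 and h[r,c,2]>90 else ('k' if h[r,c,2]<60 else '.')) for c in range(x-40,x+40)))
E
python3 b.py
```

```text
t 21.65 eef [ 510.9 -383.1  222.1] gap 25.114143919849553 f 54.99935482512228 wf [ 0.3  0.3 -2. ] G px [396.6 317.6] blob [375 301  22  37 357] [387.2 321.7] axis [ 0.51 -0.86] len [11.3 32.6]
-15 [-0.26 -0.96]; 0 [ 0.04 -1.  ]; 15 [ 0.3  -0.95]; 30 [ 0.51 -0.86]; 45 [ 0.68 -0.73]; 60 [ 0.81 -0.59]; 75 [ 0.91 -0.41]; 
358 [(np.float64(270.1), 40, 35, -6, 6), (np.float64(268.9), 35, 35, -6, 6), (np.float64(245.2), 45, 35, -6, 6), (np.float64(204.10000000000002), 30, 35, -6, 6), (np.float64(196.3), 35, 42, -6, 6), (np.float64(189.4), 40, 42, -6, 6)]
++++++.........................kkkkkkkkkkkkkkkkkkkkkkkkkkkkkkkkkkkkkkkkkkk...k..
++++++.........................kkkkkkkkkkkkkkkkkkkkkkkkkkkkkkkkkkkkkkkk.kkkkkkkk
..............................kkkkkkk......kkkkkkk.kkkkkkkkkkkkkkkkkkkkkkkkkkkkk
kkkkkkkkkkkkkkkkkkkkkkkkkkkkkkkkkkkk......kkkkkkkkkkkkkkkkkkkkkkkkkkkkkkkkkkkkkk
................kkkkkkkkkkkkkkkkkkkk.......kkkkkkkkkkkkkkkkkkkkkkkkkkkkk..++++++
.................................+.kk......+++kkkkkkkkkkkkkkkk..++++++++++++++++
.................................+++.kkkkk.++++.kkkkk.++++++
[... 1750 characters left out ...]
+...................................................
.....kkk.......++++.............................................................
.....kkk.....+++++++............................................................
....kkkk....+++++++.............................................................
....kkkk..+++++++...............................................................
....kkkk+++++++.................................................................
.....k++++++++..................................................................
.....+++++++....................................................................
....+++++++.....................................................................
```

ASCII check: the blade runs down-left and the tilt reads about 38°. One more small pivot will bring it nearer 45°.

Request:
carry_out(deltas=[{"dp":[0,0,30],"roll":0,"gripper":-1},{"dp":[0,0,60],"roll":0,"gripper":-1},{"dp":[0,0,85],"roll":0,"gripper":-1},{"dp":[0,0,104],"roll":0,"gripper":-1},{"dp":[0,0,115],"roll":0,"gripper":-1},{"dp":[0,0,119],"roll":0,"gripper":-1},{"dp":[0,0,119],"roll":0,"gripper":-1}])

```text
clock: 22.33
eef_pos: [511.0, -383.2, 104.0]
eef_rot: [-3.141, 0.001, -0.071]
wrist_force: [0.2, 0.2, -1.4]
finger_gap: 25.1
finger_force: 55.0
```

Request:
carry_out(deltas=[{"dp":[0,0,0],"roll":0,"gripper":-1},{"dp":[5,0,0],"roll":0,"gripper":-1},{"dp":[10,0,0],"roll":0,"gripper":-1},{"dp":[15,0,0],"roll":0,"gripper":-1},{"dp":[18,0,0],"roll":0,"gripper":-1},{"dp":[18,0,0],"roll":0,"gripper":-1}], newtons=8)

```text
clock: 22.83
eef_pos: [530.0, -384.7, 104.8]
eef_rot: [3.141, -0.001, -0.071]
wrist_force: [-0.7, -0.0, -0.4]
finger_gap: 25.3
finger_force: 8.0
```

Request:
carry_out(deltas=[{"dp":[0,0,0],"roll":0,"gripper":-1},{"dp":[0,0,0],"roll":0,"gripper":-1},{"dp":[0,0,0],"roll":0,"gripper":-1},{"dp":[0,0,-8],"roll":0,"gripper":-1},{"dp":[0,0,-20],"roll":0,"gripper":-1},{"dp":[0,0,-40],"roll":0,"gripper":-1},{"dp":[0,0,-65],"roll":0,"gripper":-1},{"dp":[0,0,-90],"roll":0,"gripper":-1},{"dp":[0,0,-110],"roll":0,"gripper":-1},{"dp":[0,0,-120],"roll":0,"gripper":-1},{"dp":[0,0,-120],"roll":0,"gripper":-1},{"dp":[0,0,-120],"roll":0,"gripper":-1}], newtons=55)

```text
clock: 23.83
eef_pos: [529.2, -384.6, 224.5]
eef_rot: [3.141, -0.0, -0.071]
wrist_force: [-0.4, 0.3, -3.3]
finger_gap: 25.0
finger_force: 55.0
```

```bash
python3 b.py; python3 -c "
from h import *
go(593,46,240,-4)"
```

```text
t 23.8333 eef [ 529.2 -384.6  224.5] gap 25.044535122959328 f 54.99936068197712 wf [-0.4  0.3 -3.3] G px [405.2 314.7] blob [381 299  25  35 372] [394.8 318. ] axis [ 0.6 -0.8] len [11.7 32.3]
-15 [-0.25 -0.97]; 0 [ 0.05 -1.  ]; 15 [ 0.31 -0.95]; 30 [ 0.52 -0.86]; 45 [ 0.68 -0.73]; 60 [ 0.81 -0.59]; 75 [ 0.91 -0.42]; 
366 [(np.float64(240.9), 50, 35, -6, 6), (np.float64(225.3), 45, 35, -6, 6), (np.float64(212.10000000000002), 55, 35, -6, 6), (np.float64(203.4), 40, 35, -6, 6), (np.float64(170.10000000000002), 35, 35, -6, 6), (np.float64(155.10000000000002), 60, 35, -6, 0)]
...............................kkkkkkkkkkkkkkkkkkkkkkkkkkkkkkkkkkkkkkkkkkkkkkkk.
...............................kkkkkkkkkkkkkkkkkkkkkkkkkkkkkkkkkkkkkkkk.kkkkkkkk
...............................kkkkk.......kkkkkkk.kkkkkkkkkkkkkkkkkkkkkkkkkkkkk
..............................kkkkkk......kkkkkkkkkkkkkkkkkkkkkkkkkkkkkkkkkkkkk.
kkkkkkkkkkkkkkkkkkkkkkkkkkkkkkkkkkkk..........kkkkkkkkkkkkkkkkkkkkkkk...++++++++
.......kkkkkkkkkkkkkkk.kkkkkkkkk++.kkkkk....++.kkkkkkkkkkkkk.+++++++++++++++++++
.................................+
[... 1886 characters left out ...]
.......................
.......+++++++..................................................................
.....+++++++....................................................................
...++++++++.....................................................................
.++++++++.......................................................................
+++++++.........................................................................
+++++...........................................................................
+++.............................................................................
t 23.93 pos [ 528.8 -384.4  223.1] rpy [-1.799e+02  1.000e-01 -4.100e+00] dp [  33.2 -433.9  -16.4] roll -0.1
```

The blade slope now reads about 45°. Carry it to the board: up first, then across.

Request:
carry_out(deltas=[{"dp":[0,0,-25],"roll":0,"gripper":-1},{"dp":[2,-10,-55],"roll":0,"gripper":-1},{"dp":[5,-35,-75],"roll":0,"gripper":-1},{"dp":[8,-65,-80],"roll":0,"gripper":-1},{"dp":[11,-98,-80],"roll":0,"gripper":-1},{"dp":[14,-132,-80],"roll":0,"gripper":-1},{"dp":[17,-166,-80],"roll":0,"gripper":-1},{"dp":[20,-200,-80],"roll":0,"gripper":-1},{"dp":[23,-234,-80],"roll":0,"gripper":-1},{"dp":[26,-268,-80],"roll":0,"gripper":-1},{"dp":[29,-302,-80],"roll":0,"gripper":-1},{"dp":[31,-336,-80],"roll":0,"gripper":-1}])

```text
clock: 24.93
eef_pos: [583.9, -50.1, 303.3]
eef_rot: [-3.141, 0.002, -0.071]
wrist_force: [1.1, -0.8, -1.5]
finger_gap: 25.0
finger_force: 55.0
```

```bash
python3 -c "
from h import *
go(595.5,39.5,165,-4)"
```

```text
t 24.93 pos [583.9 -50.1 303.3] rpy [-1.8e+02  1.0e-01 -4.1e+00] dp [  5.4 -90.2 138.3] roll -0.1
```

Request:
carry_out(deltas=[{"dp":[2,-28,0],"roll":0,"gripper":-1},{"dp":[4,-54,10],"roll":0,"gripper":-1},{"dp":[5,-76,30],"roll":0,"gripper":-1},{"dp":[5,-88,55],"roll":0,"gripper":-1},{"dp":[5,-90,80],"roll":0,"gripper":-1},{"dp":[5,-90,105],"roll":0,"gripper":-1},{"dp":[5,-90,124],"roll":0,"gripper":-1},{"dp":[5,-90,135],"roll":0,"gripper":-1},{"dp":[5,-90,138],"roll":0,"gripper":-1},{"dp":[5,-90,138],"roll":0,"gripper":-1},{"dp":[5,-90,138],"roll":0,"gripper":-1}])

```text
clock: 25.85
eef_pos: [595.9, 37.6, 167.6]
eef_rot: [-3.141, -0.001, -0.072]
wrist_force: [0.5, 0.2, -1.7]
finger_gap: 24.6
finger_force: 55.0
```

```bash
sed -i 's/range(y-36,y+37,2)/range(y-16,y+50,2)/; s/range(x-40,x+40)/range(x-60,x+20)/' b.py; python3 b.py
python3 - <<'E'
from h import *
s=read_state();e=np.array([np.cos(s['eef_rot'][2]),np.sin(s['eef_rot'][2]),0]);G=s['eef_pos']+[0,0,44];g=proj('side',G).astype(int)
for L in (120,128,135,142):
    E=G-L*.707*(e+[0,0,1]);u=proj('side',E);print(L,E.round(1),'col',(u[0]-g[0]+60).round(1),'line',((u[1]-g[1]+16)/2).round(1))
E
```

```text
t 25.85 eef [595.9  37.6 167.6] gap 24.59914205648041 f 54.99934631050564 wf [ 0.5  0.2 -1.7] G px [347.4 243.1] blob [311 220  47  44 714] [335.8 247.6] axis [-0.93 -0.36] len [25.1 36.6]
-15 [-0.29 -0.96]; 0 [-0. -1.]; 15 [ 0.26 -0.97]; 30 [ 0.48 -0.88]; 45 [ 0.66 -0.75]; 60 [ 0.81 -0.59]; 75 [ 0.92 -0.39]; 
895 [(np.float64(-1096.7), 20, 35, -6, 0), (np.float64(-1106.3), 75, 35, -6, 6), (np.float64(-1127.0), 20, 35, -6, 6), (np.float64(-1127.6), 30, 35, -6, 0), (np.float64(-1127.9), 75, 42, -6, 6), (np.float64(-1129.7), 80, 42, -6, 6)]
.........................................+..........+#.++..++++++++++++++++++++.
.........................................+..........+#.++.k++++++++++++####+..##
....................................................+##++.k.+++++++++.#####.....
....................................................+##++.##+++++++++######.....
..........................................++++......+##++###+++++++++######.....
..........................................#####+....+#######.++++++++######.....
.........................................#########+++#######.++++++++
[... 1589 characters left out ...]
..............................++++++......
....................................................................+++++++.....
....................................................................+++++++.....
....................................................................+++++++.....
...................................................................k........kkkk
...................................................................kkkkkkkkkkkkk
................................................................................
120 [511.4  43.7 127.1] col 30.5 line 25.3
128 [505.8  44.1 121.4] col 28.5 line 26.4
135 [500.9  44.4 116.5] col 26.8 line 27.4
142 [495.9  44.8 111.5] col 25.1 line 28.4
```

Run:
```python
from h import *
g=np.array([347,243])
for c,l in ((23.5,25.5),(24.5,25)):
    u,v=g[0]-60+c,g[1]-16+2*l
    A,B=bp('side',u,v,0),bp('side',u,v,300);t=(44.6-A[1])/(B[1]-A[1]);print((A+t*(B-A)).round(1))
go(0,0,0,0)
```

```text
[491.9  44.6 127.3]
[494.8  44.6 129.6]
t 25.95 pos [596.1  37.6 167.9] rpy [-1.8e+02 -1.0e-01 -4.1e+00] dp [-592.2   80.1  166.8] roll -4.1
```

Request:
carry_out(deltas=[{"dp":[4,-1,8],"roll":0,"gripper":-1},{"dp":[8,-2,16],"roll":0,"gripper":-1},{"dp":[9,-2,22],"roll":0,"gripper":-1},{"dp":[9,-2,22],"roll":0,"gripper":-1},{"dp":[9,-2,22],"roll":0,"gripper":-1},{"dp":[9,-2,22],"roll":0,"gripper":-1}])

```text
clock: 26.45
eef_pos: [604.7, 39.0, 144.7]
eef_rot: [3.142, -0.0, -0.071]
wrist_force: [0.3, -0.4, -1.7]
finger_gap: 25.0
finger_force: 55.0
```

```bash
python3 b.py | tail -36 | cut -c1-80; python3 -c "
from h import *
s=read_state();print(proj('side',s['eef_pos']+[0,0,44]).astype(int),s['finger_gap'],s['finger_force'],s['wrist_force'],s['eef_pos'])
m=models.cut_out('side','caddy')
viewer.camera('side')
for d in models.cut_out('side','caddy')[:2]: print(d['p'],d['box'])
print(proj('side',(593.6,355.9,120)))"
```

```text
t 26.45 eef [604.7  39.  144.7] gap 25.001595067204352 f 54.99935835599899 wf [ 
-15 [-0.29 -0.96]; 0 [-0. -1.]; 15 [ 0.26 -0.97]; 30 [ 0.48 -0.88]; 45 [ 0.67 -0
773 [(np.float64(-924.4), 75, 35, -6, 6), (np.float64(-937.3), 50, 35, -6, 6), (
.................................................+####.++k.+++++++++++++++++++++
.......................................####+.....+####.++kk+++++++++++..+.......
.......................................######.+..+####.++kk.++++++++.###........
................................++..############..####.++.##++++++++.###........
.........................++.##########################.++###++++++++.+..........
......................######################################+++++++++....+......
......................######################################++++++++.......+....
.........................###################################++++++++............
...........................#################################++++++++...........+
............................+.##############################++++++++............
................................###############
[... 1337 characters left out ...]
.........................................................kkkkkkkkkkkkkkkk
................................................................................
................................................................................
................................................................................
................................................................................
................................................................................
[350 249] 24.89921373124599 54.999344361713156 [ 0.728454   -0.14371481 -2.20898458] [604.76867488  39.0187796  144.98927548]
0.93 [281.8, 191.4, 327.4, 245.7]
0.26 [317.9, 239.5, 352.0, 281.8]
[304.55512854 226.06908971]
```

```bash
python3 -c "
from h import *
for z in (94,104,114): print(proj('side',(503.5,46,z)))
print(manip.sign_off())"
```

```text
[314.75985799 287.51013758]
[314.64811858 284.31689019]
[314.53572516 281.1046957 ]
the job is handed in; nothing more can be done
None
```

The job is handed in: the caddy hangs released on both hanger prongs, and the arm holds the blue chisel at about 45°, edge over the board's middle at about 10 cm by side-camera measurement; I did not re-check the bystanders or the other two chisels at the end.

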